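# Turn an inspected jar cap over in its tray and send it to the capping stand

## Task

Tip up the wooden inspection tray (the handle at its end turns freely for this) until the leaning jar cap falls over onto its open side in the flat bay, then lower the tray flat onto the bench and let go of it. Then take the tray across its sides and set it down, without dropping it, on the low stand: fully on, between the side strips, handle at the stand's open end. Do not touch the cap, keep it smooth side up in the tray, and leave the jars, bottle and cardboard box alone.

Things in the scene. Friction and masses are not known exactly. Their poses are not given: they have to be found in the camera images.
- tray_mid (a point): Loose plain-wood tray, 210 mm long (x), 64 mm wide (y), 0.4 to 0.65 kg, balanced near the middle. Point: mid-length and mid-width, 31 mm above the flat underside. x runs from the handle end to the toe, z up. Sides flat and parallel, 6 mm thick: 62 mm high from x = -42 to +23 mm, 38 mm high in front of that, 36 mm behind.
- tray_grip (a point): Middle of the tray's handle: a dark wood roller, 14 mm thick, 48 mm long, across the tray between its sides. It spins freely, so the tray swings about it when held. 91 mm behind tray_mid, 44 mm above the underside; free space: 30 mm below, over 50 mm in front, open behind. The sides there are 52 mm apart and stand 7 mm above the roller. Axes as tray_mid.
- tray_toe (a point): Middle of the tray's lower toe edge (underside, 105 mm ahead of tray_mid), on which it pivots when tipped up by the handle. Behind it: 38 mm high end wall, flat bay 82 mm long (floor 13 mm above the underside), shallow notch 100 mm back, then a rest sloping up at 58 deg towards the handle, 55 mm high. Axes as tray_mid.
- cap_mid (a point): Centre of a round metal jar cap, 46 mm across, 12 mm thick, about 15 g: hollow open side with a dark seal, other side smooth; its z points out of the smooth top. At the start it leans smooth side against the sloping rest, rim in the notch. It topples forward when the tray is tipped toe-down by about 46 to 50 deg (surely by 60), then slides to the end wall.
- stand_seat (a point): Low fixed white plastic stand, grey strips, top 240 x 100 mm, 50 mm above the bench. Point: on the top, where the tray's middle belongs. x points to the closed end, where a cross strip 12 mm high has its face 115 mm away; the other end, 115 mm away at -x, is open and takes the tray's handle end. Side strips, 8 mm high, run along x, 78 mm apart inside.
- jar0: Empty glass cup jar, 62 mm across, 88 mm high, loose; origin at the centre of its underside. Leave alone.
- jar1: Second glass cup jar, the same.
- bottle: Closed green bottle, 76 mm across, 295 mm high, loose; origin at the centre of its underside. Leave alone.
- clip_box: Open cardboard box 80 x 100 x 50 mm, loose; origin at the centre of its underside. Leave alone.
There are look-alikes about, which are no part of the job. Of the things like the part that bears cap_mid, leave any that is yellow; of the rest the larger one is meant.

How it is judged:
On the way:
1. the cap lies turned over in the tray, and the tray lies flat on the bench again and is let go (angle between cap_mid's own z axis and vertical below 0.2 rad and x of cap_mid in the frame of tray_mid between 0.03 and 0.085 m and angle between tray_mid's own z axis and vertical below 0.06 rad and height (world z) of tray_mid below 0.037 m and contact force between the fingers and tray below 0.05 N), for 0.2 s.
At the end, for the whole second after the job is handed in: The tray lies level (within 2 deg) and at rest on the stand, between its side strips (middle within 18 mm along and 12 mm across of the marked place, within 8 deg of the stand's direction), handle at the open end, with the cap lying flat in its bay, smooth top up (z of tray_mid in the frame of stand_seat between 0.027 and 0.035 m and x of tray_mid in the frame of stand_seat between -0.018 and 0.018 m and y of tray_mid in the frame of stand_seat between -0.012 and 0.012 m and x of tray_grip in the frame of stand_seat below -0.05 m and angle between the x axis of tray_mid and the x axis of stand_seat, either way round below 0.14 rad and angle between tray_mid's own z axis and vertical below 0.04 rad and angle between cap_mid's own z axis and vertical below 0.2 rad and x of cap_mid in the frame of tray_mid between 0.03 and 0.085 m and z of cap_mid in the frame of tray_mid below 0 m and linear speed of each of tray, cap below 0.02 m/s); the robot touches nothing.
It fails at once if the gripper or arm touches the cap (contact force between any of the fingers, the arm and cap above 0.05 N).
It fails at once if the tray is let fall: out of the gripper with its middle more than 15 mm higher than it sits on the stand (contact force between the fingers and tray below 0.01 N and height (world z) of tray_mid above 0.096 m).
It fails at once if the cap leaves the tray (distance between cap_mid and tray_mid above 0.12 m).
It fails at once if a jar, the bottle or the cardboard box is pushed more than 20 mm (distance of any of jar0, jar1, bottle, clip_box from where it was at the start of the episode above 0.02 m).
It also fails if it takes over 69 s, if anything falls off the work surface, if the arm or the gripper's body presses on something with over 40 N, if the wrist force passes 120 N, or if a joint passes its speed limit or range.

## Robot

A 6-joint arm with a two-finger parallel gripper is mounted at the origin on the work surface. World frame = base frame: x ahead of the robot, y to its left, z up, the work surface at z = 0. Lengths are in m, angles in rad, forces in N, time in s.
With the tool pointing down it reaches from about 0.275 to 0.825 m from the base axis. Payload 4.9 kg.
Tool frame: the origin (TCP) lies at the very end of the fingers, on their centre line; the grasp point (between the pads) lies 19 mm behind it; z points along the fingers, x is the direction in which the jaws open and shut, and the axes are right-handed (so a half turn about z gives the same grasp; the last joint's range is limited). The gripper opens to 85 mm and grips with 20 to 120 N. Pads are 22 mm wide; open, the fingers measure 114 mm over their backs; the gripper's body (76 mm by 85 mm) begins 54 mm behind the grasp point. The pads swing forward as they close: fully open they stand 13 mm farther back than shut.
Start: joints at [-1.338, 0.326, -0.193, 1.052, 0, 1.437], TCP at [0.197, -0.513, 0.231] pointing down, gripper open.
Joint ranges: [-2.65, 2.65], [-0.97, 1.79], [-1.3, 1.35], [-1.93, 2.1], [-1.47, 1.37], [-3.14, 3.14]. Speed limits (rad/s): [2.57, 2.57, 3.14, 3.14, 3.14, 3.14].

## Interface

Orientations are given as a unit quaternion [w, x, y, z].
In Python, from plant import env, effector, sensors, vision, close_job, nets gives the robot as it stands. The module is installed in compiled form; this text tells all that it offers. Calls block until the motion is done:
- env.move_ptp(position, orientation): joint-space move of the TCP to a pose.
- env.move_straight(position, ori=None, speed=0.15): straight line of the TCP; ori=None keeps the orientation; speed is the mean speed in m/s.
- env.set_joints(angles): joint-space move.
- effector.set_gripper(opening, squeeze=None): finger opening in m; squeeze is the grip in N (None keeps the last); returns when the fingers have stopped.
- env.pause(seconds).
- env.solve_ik(position, orientation): joint angles nearest the present ones, or None.
- sensors.sense(): the state.
- vision.read_camera(name): name is "side" or "top"; returns the picture (384x512x3 uint8, blue, green, red); there is no depth.
- vision.camera_model(name): a dict with "camera_matrix" (3x3 intrinsics, pixels), "rvec" (rotation vector, rad) and "tvec" (3), from world to camera coordinates, as OpenCV has them. Camera axes: x right, y down, z forward; pixel columns grow to the right and rows downward; lengths in m; the calibration is good to about 2 mm. A picture is of the moment at which its call begins. camera_model takes no time and is no camera call.
A pose or a line that the arm cannot do raises env.MotionError and nothing moves.
- close_job(): hands the job in, once; it reports no verdict.
Trained networks look in the newest picture that a camera, given by its name, has taken for a name from the list of things; names that differ only in an ending like _2 or _b are one class to them, and where a whole thing is asked for, a point or a joint stands for the part that bears it (a point fixed in the world has none). Each returns a list of dicts, best first, with "p" (0 to 1); they miss things now and then, are a little off and sometimes report something else, mostly with a low value. They report only what shows in the picture. A call takes as long as a camera call. They do not tell look-alikes from the thing itself.
- nets.find_in(thing, camera): "pixel" ([column, row] in pixels, amid what is visible of it).
- nets.spot_point(thing, camera): "pixel" ([column, row] in pixels: a listed point, or the origin of a listed thing).
The state is a dict: "time": time; "joints": joint angles; "joint_velocities": joint speeds; "effort": joint torques, N m; "position": TCP position; "eef_rot": TCP orientation; "force": force on the tool from outside, world axes, zero at the start; "ft_torque": the same for the moment, N m; "grip_width": finger opening in m.
Only numpy, scipy, OpenCV 4.12 (cv2) and the standard library are available. Lean on these libraries where they do the work, as an engineer would, in place of code of your own. Each camera call takes 0.05 s, during which the arm holds its last target.

## Working session

There is one attempt and no reset: what is moved stays moved. The work goes in short steps, each a Python script; the robot and the scene stay as the last script left them, time stands still between calls to the robot, and variables do not carry over. Pictures are saved under pics/ and viewed, and the job is handed in when it is done.

```bash
mkdir -p pics; ls; python3 - <<'E'
from plant import env, effector, sensors, vision, close_job, nets
import cv2,numpy as np
for c in ("side","top"):
    im=vision.read_camera(c); cv2.imwrite(f"pics/{c}0.png",cv2.resize(im,(768,576)) if 0 else im)
    m=vision.camera_model(c); R=cv2.Rodrigues(np.array(m["rvec"],float))[0]
    print(c,np.round(m["camera_matrix"],1).tolist(),"cam pos",np.round(-R.T@np.array(m["tvec"]).ravel(),3),"fwd",np.round(R[2],2))
    for t in ("tray_mid","tray_grip","tray_toe","cap_mid","stand_seat","jar0","bottle","clip_box"):
        print(t,[(np.round(d["pixel"]).tolist(),round(d["p"],2)) for d in nets.spot_point(t,c)])
print(sensors.sense())
E
```

```text
pics
side [[386.1, 0.0, 253.9], [0.0, 386.1, 189.7], [0.0, 0.0, 1.0]] cam pos [0.437 0.954 0.774] fwd [ 0.17 -0.8  -0.58]
tray_mid [([289.0, 186.0], 0.73)]
tray_grip [([318.0, 188.0], 0.68)]
tray_toe [([259.0, 181.0], 0.82)]
cap_mid [([283.0, 242.0], 0.66), ([321.0, 175.0], 0.57), ([290.0, 212.0], 0.54)]
stand_seat [([281.0, 245.0], 0.57)]
jar0 [([202.0, 216.0], 0.74), ([208.0, 193.0], 0.62)]
bottle [([222.0, 321.0], 0.76)]
clip_box [([275.0, 145.0], 0.56), ([219.0, 322.0], 0.42)]
top [[462.7, 0.0, 256.7], [0.0, 462.7, 189.8], [0.0, 0.0, 1.0]] cam pos [ 0.514 -0.022  1.241] fwd [ 0.08  0.01 -1.  ]
tray_mid [([305.0, 220.0], 0.71)]
tray_grip [([289.0, 251.0], 0.66)]
tray_toe [([315.0, 183.0], 0.97)]
cap_mid [([300.0, 220.0], 0.75), ([349.0, 256.0], 0.64), ([256.0, 221.0], 0.6), ([98.0, 181.0], 0.48)]
stand_seat [([184.0, 224.0], 0.69)]
jar0 [([230.0, 129.0], 0.97), ([281.0, 126.0], 0.76)]
bottle [([100.0, 179.0], 0.83)]
clip_box [([418.0, 181.0], 0.58), ([231.0, 129.0], 0.58)]
{'time': 0.9, 'joints': array([-1.33822129e+00,  3.26138765e-01, -1.92595791e-01,  1.05195167e+00,
       -1.05299065e-05,  1.43658861e+00]), 'joint_velocities': array([-0.00053699,  0.00071918,  0.00038415,  0.00149935, -0.00254608,
        0.00137796]), 'effort': array([ 1.99104274e-03, -4.43320513e+01,  2.62756670e+01,  9.18066471e-04,
        7.89181013e-05,  3.95812876e-06]), 'position': array([ 0.19725152, -0.5134584 ,  0.23131582]), 'eef_rot': array([ 4.08679632e-05,  8.24200836e-01, -5.66297607e-01,  3.72588437e-05]), 'force': array([ 0.51075264,  0.67233007, -0.80890425]), 'ft_torque': array([ 0.03083808,  0.01610038, -0.00464811]), 'grip_width': 0.08512460342401498}
```

```bash
python3 - <<'E'
import cv2
for c in ("side","top"):
    cv2.imwrite(f"pics/{c}0b.png",cv2.resize(cv2.imread(f"pics/{c}0.png"),(768,576),interpolation=cv2.INTER_CUBIC))
im=cv2.imread("pics/top0.png")[150:310,200:400]; cv2.imwrite("pics/topcrop.png",cv2.resize(im,None,fx=3.6,fy=3.6,interpolation=cv2.INTER_CUBIC))
E
```

```text
(no output)
```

View pics/side0b.png

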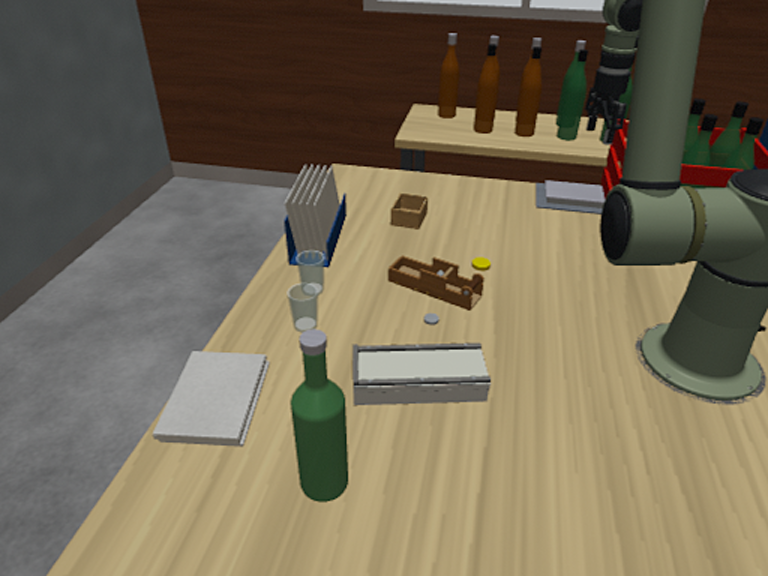

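View pics/top0b.png

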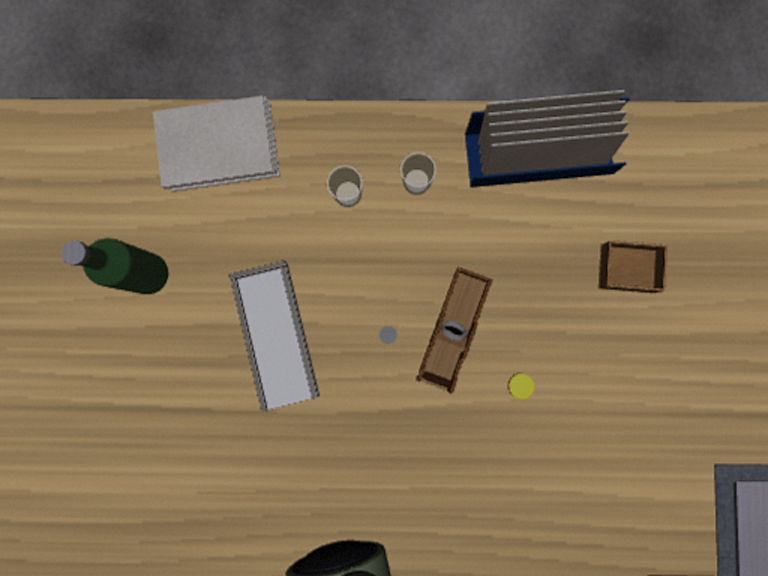

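View pics/topcrop.png

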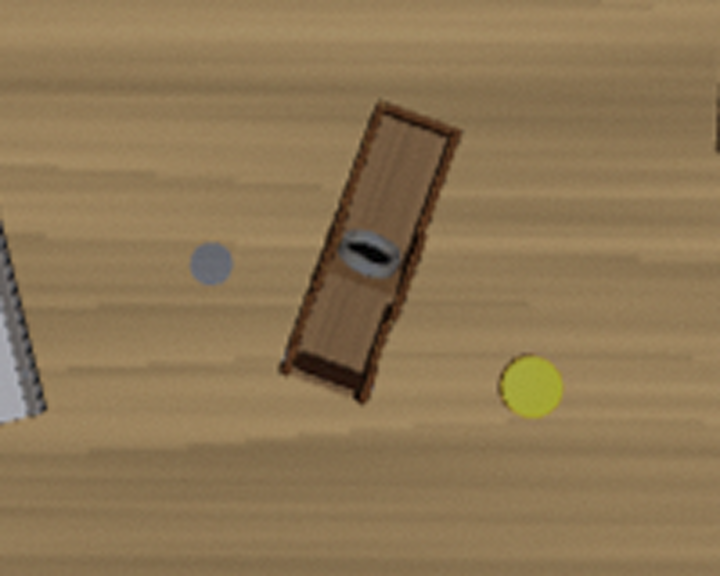

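The top view shows the tray with the handle near (290,251) and the toe near (315,183). Three things could be taken for the cap: the leaning grey cap in the tray (302,220), a small grey disc on the bench (258,223) and a yellow cap (348,257). I rule out the yellow one by the description. Of the two grey ones, the larger is the one in the tray, and it shows a dark seal. The stand is near (184,224). Next I'll take close crops and measure.

```bash
python3 - <<'E'
import cv2
def crop(f,o,x0,y0,x1,y1,k):
    im=cv2.imread(f)[y0:y1,x0:x1]; im=cv2.resize(im,None,fx=k,fy=k,interpolation=cv2.INTER_CUBIC)
    for x in range(x0-x0%10+10,x1,10): cv2.line(im,((x-x0)*k,0),((x-x0)*k,6 if x%50 else 16),(0,0,255),1)
    for y in range(y0-y0%10+10,y1,10): cv2.line(im,(0,(y-y0)*k),(6 if y%50 else 16,(y-y0)*k),(0,0,255),1)
    cv2.imwrite(o,im)
crop("pics/side0.png","pics/s_tray.png",250,160,340,220,8)
crop("pics/side0.png","pics/s_stand.png",230,220,330,275,8)
crop("pics/top0.png","pics/t_tray.png",270,172,340,267,6)
crop("pics/top0.png","pics/t_stand.png",145,168,220,280,5)
E
```

```text
(no output)
```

View pics/s_tray.png

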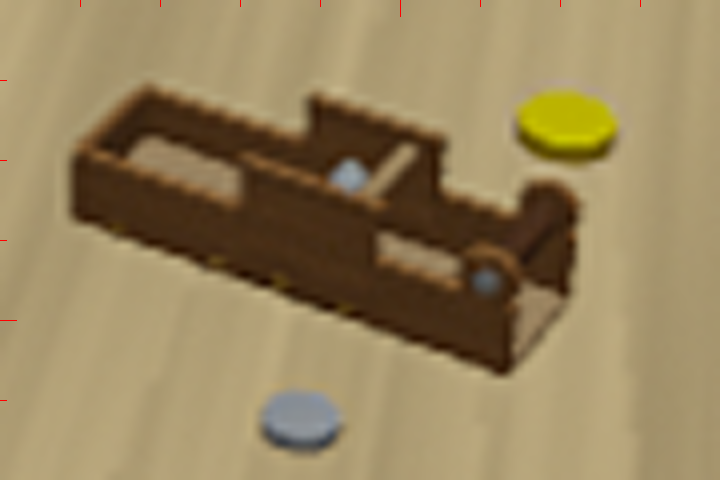

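View pics/s_stand.png

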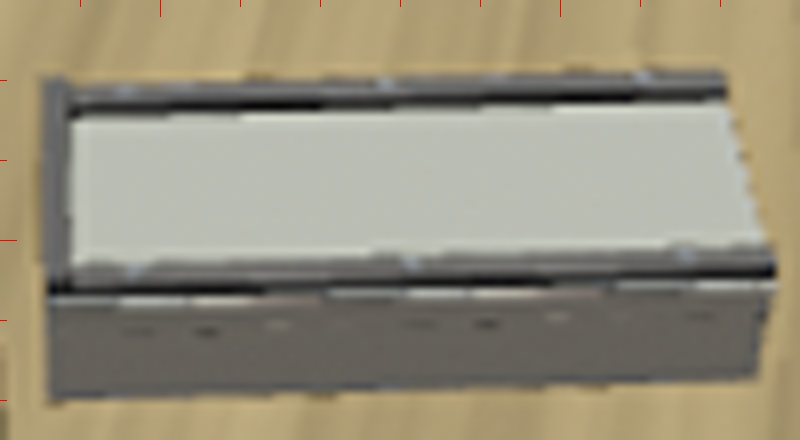

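View pics/t_tray.png

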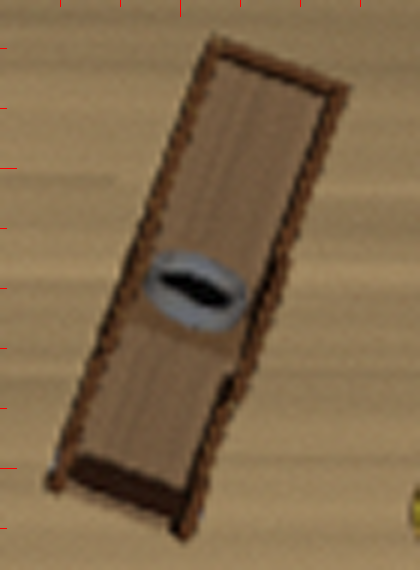

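View pics/t_stand.png

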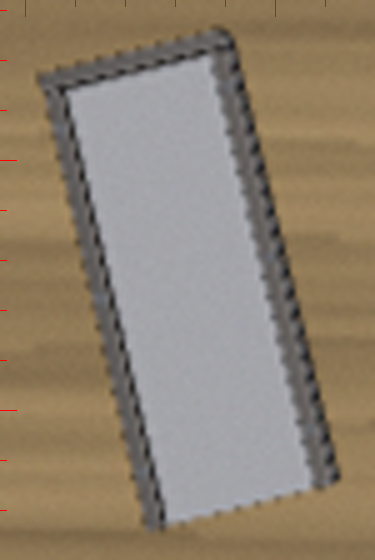

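```bash
cat > helpers.py <<'E'
import cv2,numpy as np
from scipy.optimize import least_squares
from plant import env, effector, sensors, vision, close_job, nets
CM={c:vision.camera_model(c) for c in ("side","top")}
def proj(c,P):
    m=CM[c]; return cv2.projectPoints(np.array(P,float).reshape(-1,3),np.array(m["rvec"],float),np.array(m["tvec"],float),np.array(m["camera_matrix"],float),None)[0].reshape(-1,2)
def place(p,L):
    x,y,z,a=p; c,s=np.cos(a),np.sin(a); L=np.array(L,float)
    return np.c_[x+c*L[:,0]-s*L[:,1], y+s*L[:,0]+c*L[:,1], z+L[:,2]]
def fit(obs,p0,show=True):
    # obs: list (cam,[x,y,z] local,pixel)
    def res(p):
        W=place(p,[o[1] for o in obs])
        return np.concatenate([proj(o[0],w)[0]-o[2] for o,w in zip(obs,W)])
    r=least_squares(res,p0,loss="soft_l1",f_scale=1.0,x_scale=[.01,.01,.01,.05])
    if show: print(np.round(r.x,4)); print(np.round(res(r.x).reshape(-1,2),1).tolist())
    return r.x
E
python3 - <<'E'
from helpers import *
T=[("top",[.105,.032,.038],(305.3,178.7)),("top",[.105,-.032,.038],(327.7,186.7)),("top",[-.105,.032,.044],(278.3,253)),("top",[-.105,-.032,.044],(300.5,261.3)),
("side",[.105,.032,.038],(259,179)),("side",[.105,.032,0],(259.3,187)),("side",[-.105,.032,0],(313.1,206.9)),("side",[.105,-.032,.038],(268.6,171.1)),("side",[-.105,-.032,0],(321,197)),("side",[.023,-.032,.062],(289,172)),("side",[-.042,-.032,.062],(305.5,177.4))]
print("tray"); fit(T,[.45,-.1,0,0])
N=[("side",[0,0,.031],(289,186)),("side",[-.091,0,.044],(318,188)),("side",[.105,0,0],(259,181)),("top",[0,0,.031],(305,220)),("top",[-.091,0,.044],(289,251)),("top",[.105,0,0],(315,183))]
print("tray nets"); fit(N,[.45,-.1,0,0])
S=[("top",[.125,.05,.0625],(152.6,183)),("top",[.125,-.05,.0625],(191.4,174)),("top",[-.115,.039,.05],(178,273)),("top",[-.115,-.039,.05],(208,265.6)),("top",[.115,.039,.05],(158,186.4)),
("side",[-.115,-.039,.05],(320.6,232.9)),("side",[.115,-.039,.05],(239.4,234.4)),("side",[-.115,.05,0],(324.6,267.5)),("side",[.125,.05,0],(236,270.2))]
print("stand"); fit(S,[.45,.2,0,0])
N=[(c,[0,0,.05],p) for c,p in(("side",(281,245)),("top",(184,224)))]
fit(N,[.45,.2,0,.2])
E
```

```text
tray
[ 0.5384 -0.1255 -0.0035 -0.3505]
[[0.1, -0.6], [0.7, -0.1], [-0.7, 0.9], [0.5, 1.4], [-0.5, -0.2], [-0.9, 0.8], [-0.0, 1.0], [-0.6, -0.7], [0.2, 1.0], [-0.2, -0.6], [0.4, -0.3]]
tray nets
[ 0.5406 -0.123   0.0063 -0.3623]
[[0.2, -2.6], [-3.9, 0.8], [3.6, 0.3], [-2.8, -0.9], [1.0, 1.3], [0.2, -0.3]]
stand
[ 0.5206  0.1837 -0.      0.2473]
[[-0.0, -0.0], [-0.9, -0.2], [0.4, 0.4], [0.1, 0.5], [0.7, -0.2], [0.3, -0.4], [-0.5, -0.4], [0.1, 1.0], [-0.5, 0.2]]
[ 0.5234  0.1831 -0.0089  0.2   ]
[[-0.8, -0.1], [0.1, 0.8]]
```

The fits agree to about 1 px. The tray is at (0.539, -0.125) with yaw -0.35, and its height comes out at about 0 against the bench. The stand is at (0.521, 0.184) with yaw 0.247 and its top at about 50 mm. Its closed end is at +x, toward the top of the top image. Next I'll check IK and reach for the handle.

```bash
cat >> helpers.py <<'E'
from scipy.spatial.transform import Rotation as Ro
def quat(a):  # tool down, tool x at heading a
    q=Ro.from_matrix(np.array([[np.cos(a),np.sin(a),0],[np.sin(a),-np.cos(a),0],[0,0,-1]])).as_quat()
    return [q[3],q[0],q[1],q[2]]
TRAY=np.array([.5385,-.125]); TY=-.351
STAND=np.array([.5206,.1837]); SY=.2473
U=np.array([np.cos(TY),np.sin(TY)])
def arc(th,dz=0.0):  # TCP position with roller held, tilt th
    toe=TRAY+.105*U
    h=.196*np.cos(th)-.044*np.sin(th); z=.044*np.cos(th)+.196*np.sin(th)
    return [*(toe-h*U), z-.019+dz]
def snap(c,name,box=None,k=1):
    im=vision.read_camera(c)
    cv2.imwrite("pics/raw_"+name,im)
    if box: im=im[box[1]:box[3],box[0]:box[2]]
    cv2.imwrite("pics/"+name,cv2.resize(im,None,fx=k,fy=k,interpolation=cv2.INTER_CUBIC))
    return im
E
python3 - <<'E'
from helpers import *
for flip in (0,np.pi):
    print("flip",flip)
    for th in (0,.5,1.05): 
        q=env.solve_ik(arc(th),quat(TY+flip)); print(th,None if q is None else np.round(q,2))
    for f2 in (-np.pi/2,np.pi/2):
        if flip==0:
            for (p,a) in ((TRAY,TY),(STAND,SY)):
                q=env.solve_ik([*p,.15],quat(a+f2)); print("side",f2,None if q is None else np.round(q,2))
E
```

```text
flip 0
0 [-0.36  0.43 -0.67  0.47  0.    1.56]
0.5 [-0.36  0.36 -0.47  0.74  0.    1.56]
1.05 [-0.36  0.46 -0.15  0.96  0.    1.56]
side -1.5707963267948966 [-0.36  0.4  -0.31  0.87  0.    3.13]
side -1.5707963267948966 [ 0.21  0.4  -0.31  0.86  0.    3.1 ]
side 1.5707963267948966 [-0.36  0.4  -0.31  0.87  0.   -0.01]
side 1.5707963267948966 [ 0.21  0.4  -0.31  0.86  0.   -0.04]
flip 3.141592653589793
0 [-0.36  0.43 -0.67  0.47  0.   -1.58]
0.5 [-0.36  0.36 -0.47  0.74  0.   -1.58]
1.05 [-0.36  0.46 -0.15  0.96  0.   -1.58]
```

```bash
python3 - <<'E'
from helpers import *
p=arc(0,.002); q=quat(TY)
env.move_ptp([p[0],p[1],.16],q)
effector.set_gripper(.05,40)
env.move_straight(p,speed=.12)
s=sensors.sense(); print(s["time"],s["position"],s["force"],s["grip_width"])
snap("side","g1.png",(230,130,350,220),6)
effector.set_gripper(.0,40)
s=sensors.sense(); print(s["time"],s["position"],s["force"],s["grip_width"])
snap("side","g2.png",(230,130,350,220),6)
E
```

```text
4.4083 [ 0.45360288 -0.09389283  0.02752859] [ 0.91135788 -0.36726886 -0.76281834] 0.049845471292955246
4.8833 [ 0.45336163 -0.09384913  0.02741107] [-0.44021853  0.24605479  5.29645164] 0.012411323242900552
```

View pics/g2.png

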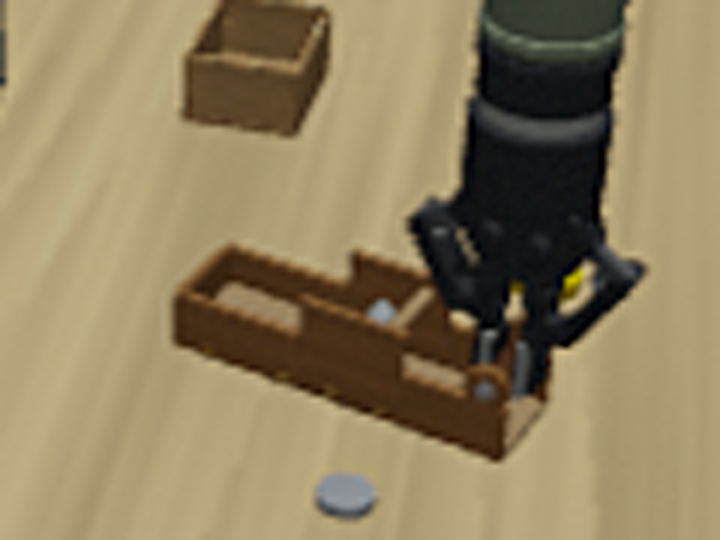

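The side view shows the fingers on the roller, near (311,195) in image pixels. The grip width is 12.4 mm, so the roller is held. The cap still leans. Now I'll tip.

```bash
python3 - <<'E'
from helpers import *
for d in (7,14,21,28,35,42,47,52):
    env.move_straight(arc(np.radians(d),.002),speed=.09)
    s=sensors.sense(); print(d,round(s["time"],2),np.round(s["force"],1),round(s["grip_width"],4))
env.pause(.3)
snap("side","t52.png",(230,100,350,220),5)
snap("top","t52t.png",(265,150,345,260),5)
E
```

```text
7 5.36 [ 0.   0.5 -3.2] 0.0124
14 5.78 [ 0.9  0.7 -3.4] 0.0126
21 6.21 [-0.8 -0.5 -2.8] 0.0125
28 6.63 [-0.   0.8 -3.4] 0.0126
35 7.06 [-2.2  0.5 -1.3] 0.0126
42 7.48 [-2.3  1.3  1. ] 0.0123
47 7.83 [-1.9  0.6  2.5] 0.0125
52 8.17 [-2.7  1.3  4.3] 0.0124
```

View pics/t52.png

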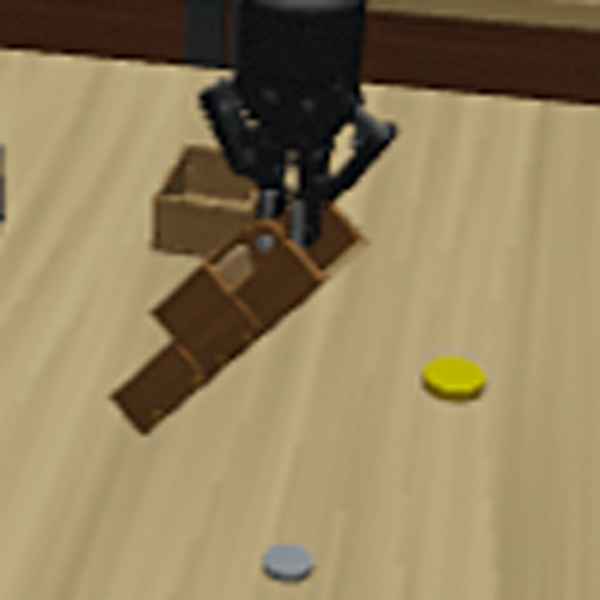

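View pics/t52t.png

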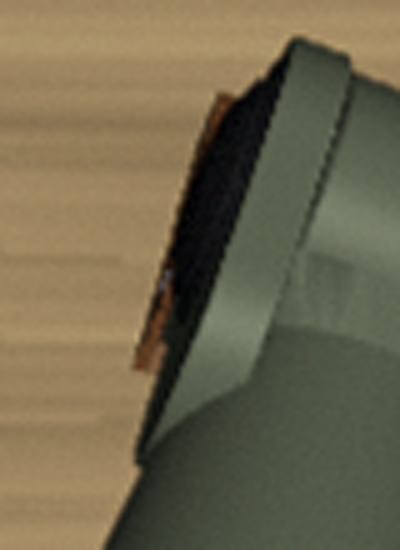

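The side view shows the tray tipped to about 50° on its toe, near (258,186). The cap is hidden from both cameras. I'll go on to 60°, where it surely topples, then lower.

```bash
python3 - <<'E'
from helpers import *
for d in (56,61):
    env.move_straight(arc(np.radians(d),.003),speed=.05); env.pause(.3)
    s=sensors.sense(); print(d,round(s["time"],2),np.round(s["force"],1),round(s["grip_width"],4))
env.pause(.5)
snap("side","t60.png",(230,100,350,220),5)
for d in (55,49,42,35,28,21,14,7,3):
    env.move_straight(arc(np.radians(d),.002),speed=.09)
    s=sensors.sense(); print(d,round(s["time"],2),np.round(s["force"],1),round(s["grip_width"],4))
snap("side","t3.png",(230,130,350,220),6)
E
```

```text
56 9.31 [-0.  -0.7 -4.4] 0.012
61 10.11 [-0.7 -0.5 -2.7] 0.0128
55 11.05 [-2.2  1.2  5.9] 0.0124
49 11.43 [-4.7  1.5  7.4] 0.0126
42 11.86 [-6.6  1.6  7.7] 0.0125
35 12.28 [-7.7  2.6  6.2] 0.0128
28 12.71 [-3.7  1.8  1. ] 0.0127
21 13.13 [-2.2  0.6 -0.6] 0.0123
14 13.56 [-2.5  0.6 -1.6] 0.0129
7 13.98 [-1.3  1.2 -0.9] 0.0123
3 14.29 [-1.1 -0.1 -2.3] 0.0124
```

View pics/t60.png

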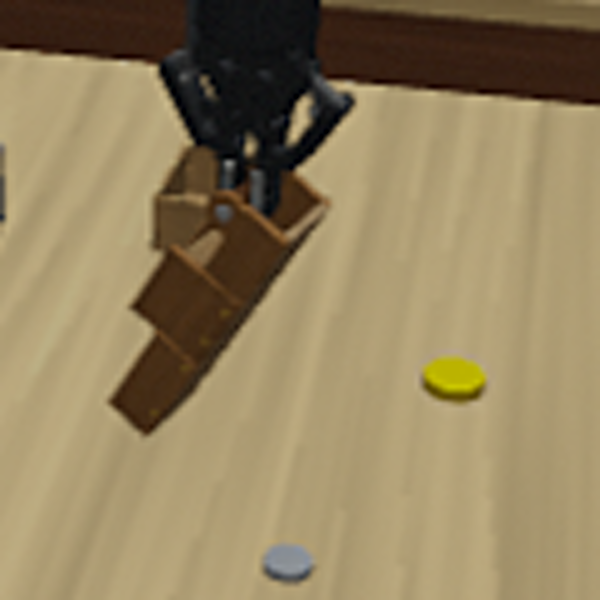

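View pics/t3.png

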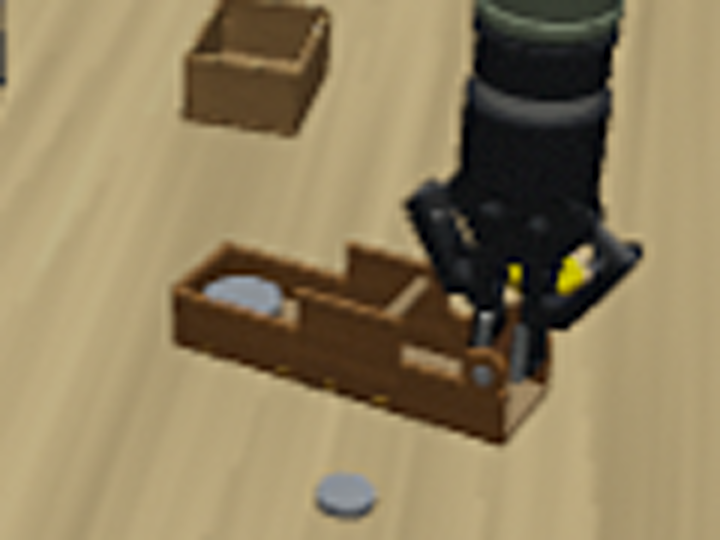

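The cap now lies flat, grey side up, at the end wall (about 270,179 in image pixels). I'll lower the last 3°, let go and retreat.

```bash
python3 - <<'E'
from helpers import *
p=arc(0,.002)
def st(n):
    s=sensors.sense(); print(n,round(s["time"],2),np.round(s["position"],4),np.round(s["force"],1),round(s["grip_width"],4))
env.move_straight(p,speed=.03); st("flat"); 
while sensors.sense()["force"][2]<2 and p[2]>.023:
    p[2]-=.0005; env.move_straight(p,speed=.02); 
st("down")
effector.set_gripper(.045); env.pause(.4); st("open")
env.move_straight([p[0],p[1],.15],speed=.12)
q=[-1.338,.326,-.193,1.052,0,1.437]
env.move_ptp([.40,-.02,.25],quat(TY))
effector.set_gripper(.085)
j=sensors.sense()["joints"].copy()
env.set_joints([-.36-.8,*j[1:]]); st("away")
snap("side","f.png",(230,140,350,220),6)
snap("top","ft.png",(265,165,345,270),5)
E
```

```text
flat 14.84 [ 0.4534 -0.0938  0.0274] [-2.2  0.8  5.7] 0.0122
down 14.84 [ 0.4534 -0.0938  0.0274] [-2.2  0.8  5.7] 0.0122
open 15.66 [ 0.4531 -0.0937  0.027 ] [ 0.3 -0.1 -0.2] 0.0449
away 19.25 [ 0.2251 -0.331   0.2496] [-0.9 -0.3  0.3] 0.085
```

View pics/f.png

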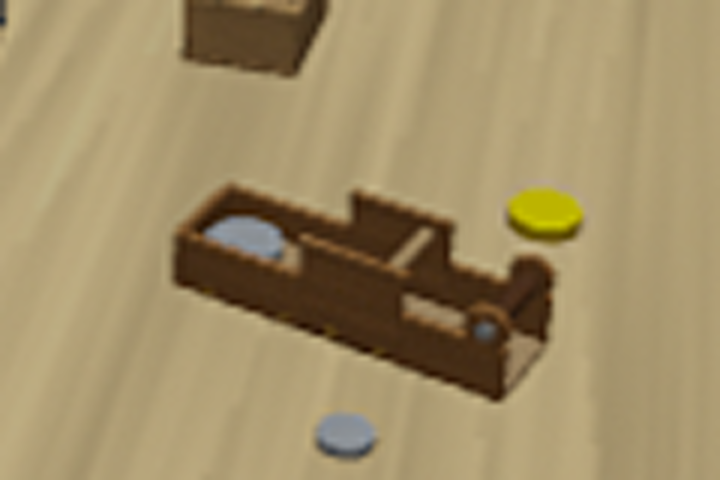

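View pics/ft.png

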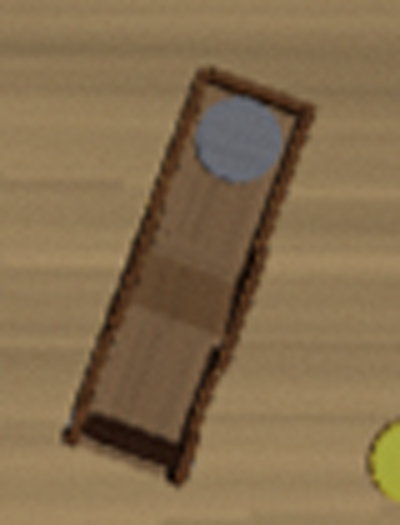

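The tray lies flat at almost its old pose, with corners within 1 px. The cap lies smooth-side up at the end wall (top view about 312,193). Now the side grasp.

```bash
python3 - <<'E'
from helpers import *
T=[("top",[.105,.032,.038],(306,179)),("top",[.105,-.032,.038],(327.8,186.4)),("top",[-.105,.032,.044],(278.6,252.4)),("top",[-.105,-.032,.044],(300.6,261)),
("side",[.105,.032,.038],(259.3,178.7)),("side",[-.105,.032,0],(313.3,206.3)),("side",[.105,-.032,.038],(268.5,171)),("side",[.105,.032,0],(259.3,187.2))]
f=fit(T,[.54,-.125,0,-.35])
x,y,a=.5385,-.125,-.351   # first fit; refit printed as check
x,y,a=(f[0]+x)/2,(f[1]+y)/2,(f[3]+a)/2
q=quat(a+np.pi/2)
env.move_ptp([x,y,.17],q)
env.move_straight([x,y,.020],speed=.1)
def st(n):
    s=sensors.sense(); print(n,round(s["time"],2),np.round(s["position"],4),np.round(s["force"],1),round(s["grip_width"],4))
st("low"); snap("side","h1.png",(230,130,350,220),6)
effector.set_gripper(.0,80); st("closed")
env.move_straight([x,y,.030],speed=.03); env.pause(.2); st("lift")
snap("side","h2.png",(230,130,350,220),6)
np.save("g.npy",[x,y,a])
E
```

```text
[ 0.5384 -0.1264 -0.0033 -0.3534]
[[-0.1, -0.9], [1.1, 0.3], [-0.8, 1.4], [0.6, 1.7], [-0.7, -0.2], [-0.2, 1.4], [-0.4, -0.8], [-0.9, 0.4]]
low 22.5 [ 0.539  -0.1259  0.0206] [-0.1 -0.  -0.4] 0.0848
closed 22.88 [ 0.5392 -0.1254  0.0208] [0.3 1.9 5.2] 0.0631
lift 23.56 [ 0.5382 -0.1257  0.0297] [-0.9 -0.2 -5.1] 0.0633
```

View pics/h2.png

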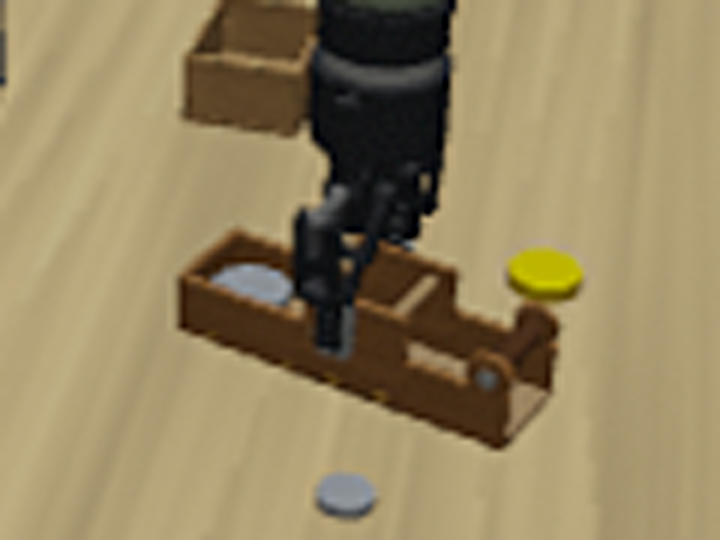

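The tray is held level just off the bench: width 63 mm, load about 5 N, so roughly 0.5 kg. The cap is undisturbed near (272,178). Now I'll carry it over.

```bash
python3 - <<'E'
from helpers import *
x,y,a=np.load("g.npy")
def st(n):
    s=sensors.sense(); print(n,round(s["time"],2),np.round(s["position"],4),np.round(s["force"],1),round(s["grip_width"],4))
env.move_straight([x,y,.155],speed=.08); st("up")
V=np.array([np.cos(SY),np.sin(SY)]); t=STAND-.002*V
for k in (.33,.67,1):
    aa=a+(SY-a)*k; xy=np.array([x,y])*(1-k)+t*k
    env.move_straight([*xy,.155],quat(aa+np.pi/2),speed=.1)
st("over")
env.move_straight([*t,.085],speed=.06); env.pause(.2); st("near")
snap("side","p1.png",(210,150,350,285),5)
snap("top","p1t.png",(135,160,230,290),4)
E
```

```text
up 25.32 [ 0.5381 -0.1256  0.1544] [-0.3 -0.3 -4.6] 0.0633
over 28.88 [0.5187 0.1827 0.1549] [-0.7 -0.1 -5.5] 0.0634
near 30.39 [0.5189 0.1833 0.0854] [-0.7 -0.4 -5.5] 0.0631
```

View pics/p1.png

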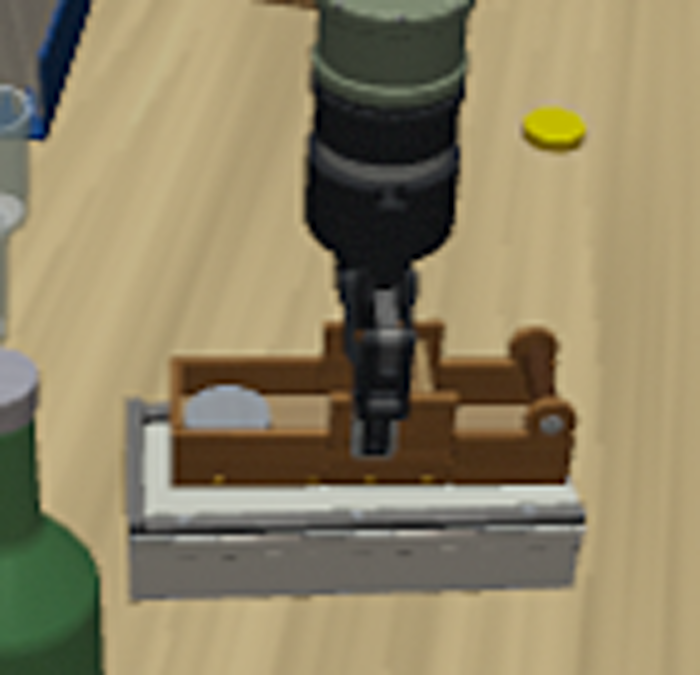

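View pics/p1t.png

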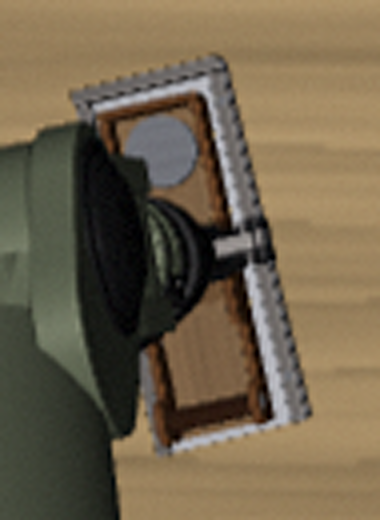

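```bash
python3 - <<'E'
from helpers import *
T=[("top",[.105,.032,.038],(160.75,188.25)),("top",[.105,-.032,.038],(186.5,183.25)),("top",[-.105,.032,.044],(176.25,271.25)),("top",[-.105,-.032,.044],(202,265)),
("side",[.105,.032,.038],(244.4,236)),("side",[.105,.032,0],(244.4,247)),("side",[-.105,.032,0],(324,247)),("side",[.105,-.032,.038],(244.4,221.4)),("side",[.023,-.032,.062],(275.4,214.6)),("side",[-.042,-.032,.062],(298.4,214.6))]
f=fit(T,[.52,.18,.065,.25])
d=f[:2]-STAND; c,s=np.cos(SY),np.sin(SY)
print("rel stand mm",1e3*(c*d[0]+s*d[1]),1e3*(-s*d[0]+c*d[1]),"dyaw",f[3]-SY)
E
```

```text
[0.5173 0.1793 0.0597 0.2145]
[[0.2, 0.0], [-0.3, -0.3], [0.3, 0.9], [0.3, 1.7], [-0.6, 0.7], [-0.5, 0.5], [-0.5, 0.8], [-0.1, -0.7], [-0.6, -0.6], [0.6, -0.5]]
rel stand mm -4.302711810634093 -3.411429786517616 dyaw -0.03280703407308613
```

Compared with the stand, the tray measures about 2° off in yaw, -3 mm across and -4 mm along. That is inside the strips, but I'll trim it before lowering.

```bash
python3 - <<'E'
from helpers import *
def st(n):
    s=sensors.sense(); print(n,round(s["time"],2),np.round(s["position"],4),np.round(s["force"],1),round(s["grip_width"],4)); return s["force"][2]
V=np.array([np.cos(SY),np.sin(SY)]); W=np.array([-V[1],V[0]])
t=STAND+.000*V+.002*W
env.move_straight([*t,.085],quat(SY+.03+np.pi/2),speed=.02); env.pause(.2)
f0=st("trim")
z=.074; env.move_straight([*t,z],speed=.03); env.pause(.1)
while st(round(z,4))-f0<5 and z>.064:
    z-=.001; env.move_straight([*t,z],speed=.02); env.pause(.1)
snap("side","q1.png",(210,150,350,285),5)
snap("top","q1t.png",(135,160,230,290),4)
E
```

```text
trim 30.98 [0.52   0.1856 0.085 ] [-0.4 -0.4 -4.6] 0.0635
0.074 31.6 [0.5202 0.1856 0.074 ] [ 0.1  0.3 -4.7] 0.0634
0.073 31.95 [0.5201 0.1856 0.0731] [ 0.   0.1 -5.3] 0.0629
0.072 32.3 [0.5201 0.1856 0.072 ] [-0.4 -0.3 -5.5] 0.0631
0.071 32.65 [0.5204 0.1857 0.0712] [ 0.5  0.6 -2.6] 0.063
0.07 33.0 [0.5205 0.1858 0.071 ] [-1.3  0.5  6. ] 0.063
```

View pics/q1.png

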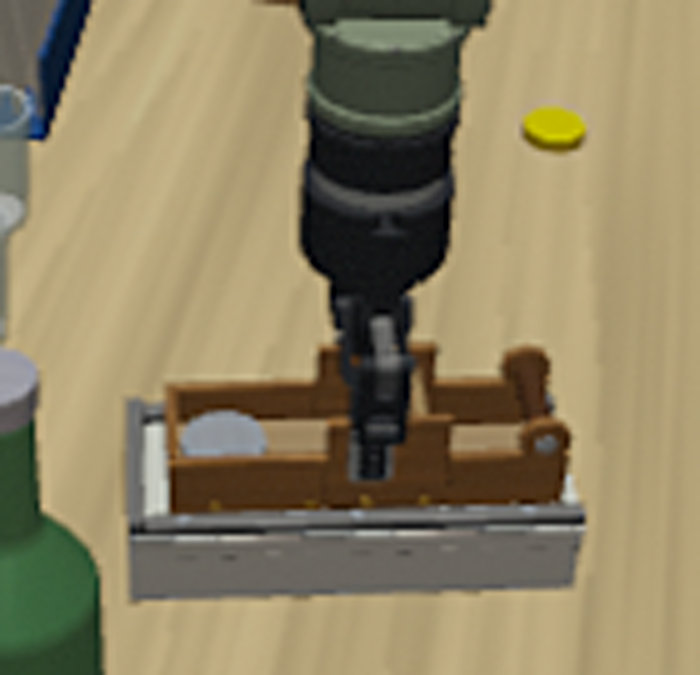

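View pics/q1t.png

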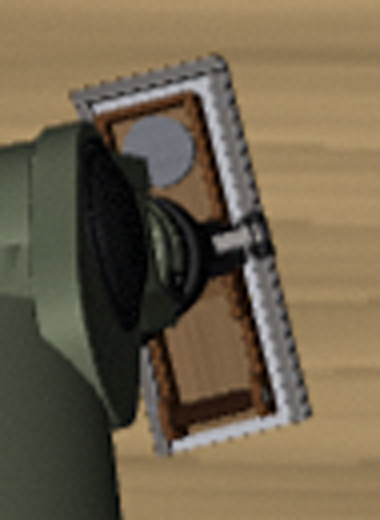

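The tray touched down at TCP z = 0.071 (0.0706 expected), between the strips. I'll release and check.

```bash
python3 - <<'E'
from helpers import *
effector.set_gripper(.07); effector.set_gripper(.085); env.pause(.2)
s=sensors.sense(); print(s["time"],s["force"],s["grip_width"]); p=s["position"]
env.move_straight([p[0],p[1],.2],speed=.1)
j=sensors.sense()["joints"].copy(); j[0]-=1.0; env.set_joints(j)
snap("side","r1.png",(210,190,350,285),5)
snap("top","r1t.png",(135,160,230,290),4)
print(sensors.sense()["time"])
E
```

```text
33.8417 [ 0.61005451 -0.00408571  0.53289272] 0.08461306618303899
37.3083
```

View pics/r1.png

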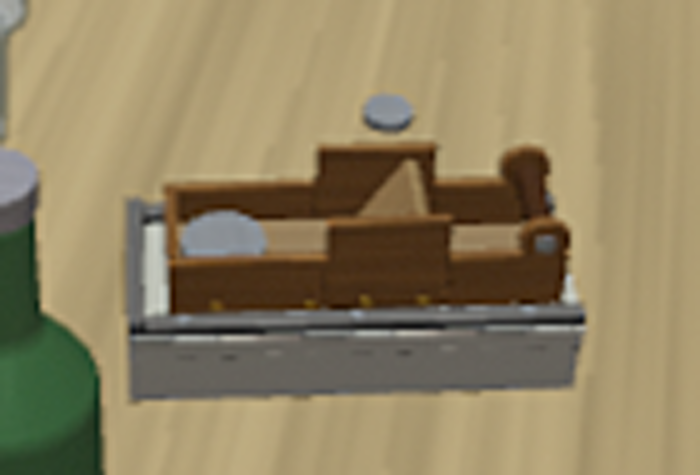

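View pics/r1t.png

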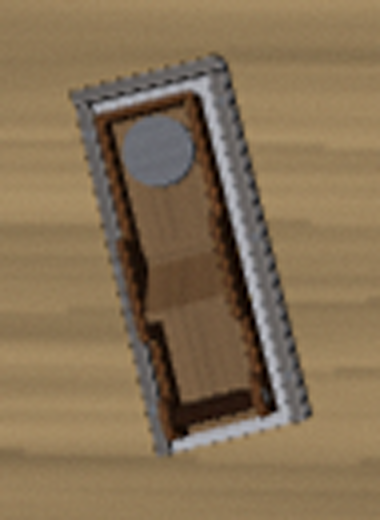

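```bash
python3 - <<'E'
from helpers import *
T=[("top",[.105,.032,.038],(159.25,188.25)),("top",[.105,-.032,.038],(185,183)),("top",[-.105,.032,.044],(177,270)),("top",[-.105,-.032,.044],(202,263.75)),
("side",[.105,.032,.038],(244.4,241.4)),("side",[.105,-.032,.038],(243.4,226.8)),("side",[-.091,.032,.044],(319,238.4)),("side",[.023,-.032,.062],(274,219.4)),("side",[-.042,-.032,.062],(297,219.4))]
def rep(f):
    d=f[:2]-STAND; c,s=np.cos(SY),np.sin(SY)
    print("rel stand mm",1e3*(c*d[0]+s*d[1]),1e3*(-s*d[0]+c*d[1]),"dyaw",f[3]-SY)
f=fit(T,[.52,.18,.05,.25]); rep(f)
for c in("top","side"):
    vision.read_camera(c)
    for t in("tray_mid","stand_seat","cap_mid","jar0","bottle","clip_box"): print(c,t,[(np.round(d["pixel"]).tolist(),round(d["p"],2)) for d in nets.spot_point(t,c)])
# predicted images if seated exactly / strip-inner edges, drawn over
def lines(c,p,L): return proj(c,place(p,L))
q=[*STAND,.0,SY]
for c,o,k in(("top",(135,160),6),("side",(210,190),5)):
    im=cv2.imread("pics/raw_r1t.png" if c=="top" else "pics/raw_r1.png")
    b=(135,170,230,280) if c=="top" else (210,190,350,285); im=cv2.resize(im[b[1]:b[3],b[0]:b[2]],None,fx=k,fy=k,interpolation=cv2.INTER_CUBIC)
    for col,P in (((0,255,0),lines(c,[f[0],f[1],.05,f[3]],[[.105,.032,.038],[.105,-.032,.038],[-.105,-.032,.038],[-.105,.032,.038],[.105,.032,0],[.105,-.032,0],[-.105,-.032,0],[-.105,.032,0]])),((255,0,255),lines(c,q,[[.115,.039,.05],[.115,-.039,.05],[-.115,-.039,.05],[-.115,.039,.05]]))):
        P=np.int32(((P-np.array(b[:2])+.5)*k)); 
        for i in range(0,len(P),4): cv2.polylines(im,[P[i:i+4]],True,col,1)
    cv2.imwrite(f"pics/ov_{c}.png",im)
E
```

```text
[0.5192 0.1833 0.0456 0.2394]
[[0.4, 0.3], [-0.5, -0.3], [0.1, 0.9], [0.4, 1.1], [-1.3, 1.0], [-0.4, -0.6], [-0.3, 1.3], [-0.6, -0.4], [0.4, -0.7]]
rel stand mm -1.4978094070362227 -0.020791533246083016 dyaw -0.007863356159072077
top tray_mid [([180.0, 226.0], 0.87)]
top stand_seat [([184.0, 223.0], 0.61)]
top cap_mid [([171.0, 196.0], 0.82), ([350.0, 258.0], 0.8), ([256.0, 223.0], 0.47)]
top jar0 [([277.0, 126.0], 0.95), ([231.0, 131.0], 0.92)]
top bottle [([99.0, 182.0], 0.91)]
top clip_box [([419.0, 181.0], 0.95)]
side tray_mid [([284.0, 237.0], 0.69), ([220.0, 324.0], 0.35)]
side stand_seat []
side cap_mid [([255.0, 237.0], 0.61), ([320.0, 177.0], 0.52), ([286.0, 212.0], 0.47), ([282.0, 237.0], 0.26)]
side jar0 [([209.0, 192.0], 0.92), ([204.0, 218.0], 0.78)]
side bottle [([219.0, 322.0], 0.96), ([281.0, 236.0], 0.41)]
side clip_box [([270.0, 145.0], 0.76), ([241.0, 245.0], 0.29)]
```

View pics/ov_top.png

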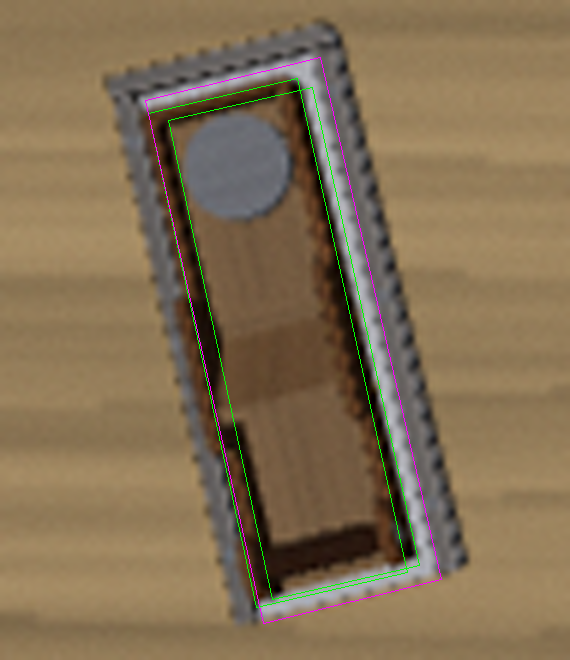

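View pics/ov_side.png

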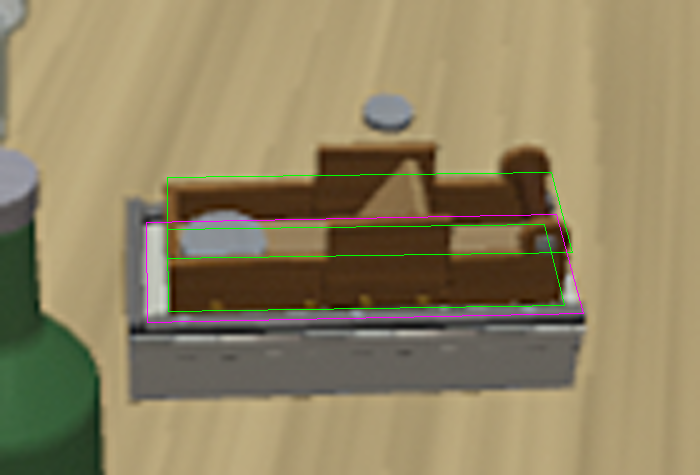

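The overlays match: the tray sits inside the strips, handle at the open end, cap smooth side up at about (172,197) in the top view. The net's jar pixel moved by 4 px, so I'll compare the pictures to check the jars, bottle and box didn't shift.

```bash
python3 - <<'E'
from helpers import *
for c,f in(("top","r1t"),("side","r1")):
    a=cv2.imread(f"pics/{c}0.png").astype(int); b=cv2.imread(f"pics/raw_{f}.png").astype(int)
    d=np.abs(a-b).max(2)
    boxes=dict(jars=(212,95,300,140),bottle=(35,150,120,200),box=(395,155,450,200)) if c=="top" else dict(jars=(190,160,220,222),bottle=(190,222,232,335),box=(258,125,288,155))
    for n,(x0,y0,x1,y1) in boxes.items(): r=d[y0:y1,x0:x1]; print(c,n,r.max(),(r>40).sum())
close_job()
E
```

```text
top jars 11 0
top bottle 11 0
top box 14 0
side jars 13 0
side bottle 6 0
side box 5 0
the job is handed in; nothing more can be done
```

The job is done and handed in at about 37 s of the 69 s allowed; the system gives no verdict.

**Tipping:** I held the tray by its roller and tipped it on its toe to about 61°. The cap was hidden from both cameras when it fell. After I lowered the tray and let go, it lay flat on the bench with the cap smooth side up against the end wall.

**Placing:** I then took the tray across its sides, carried it to the stand and set it down until the force showed contact.
- **Yaw trim:** A check above the stand showed the tray about 2° and 3–4 mm off, so I corrected that before lowering.
- **Final position:** It measured about -1.5 mm along, 0 mm across and -0.01 rad of yaw from the marked place. The handle is at the open end and the cap lies flat in its bay.

**Checks that disagreed:**
- **Tray height:** The camera fit put the tray about 4 mm too low (46 mm against 50 mm), and similarly low on the bench. I trusted the contact height instead, which agreed to under 1 mm.
- **Level:** I only judged level from the overlay pictures; I did not measure it.
- **Jar position:** The network's position for one jar changed by 4 px. Comparing pictures from before and after showed no change at the jars, bottle or box.

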